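Load the sensor cassette under the hold-down finger of a heart-lung machine's dock

ROBOT

A 6-joint arm with a two-finger parallel gripper is mounted at the origin on the work surface. World frame = base frame: x ahead of the robot, y to its left, z up, the work surface at z = 0. Lengths are in m, angles in rad, forces in N, time in s.
With the tool pointing down it reaches from about 0.225 to 0.725 m from the base axis. Payload 3.1 kg.
Tool frame: the origin (TCP) lies at the very end of the fingers, on their centre line; the grasp point (between the pads) lies robot.hold_point_z behind it (robot.hold_point_z is the distance from the TCP to the grasp point, in m); z points along the fingers, y is the line along which they close (so a half turn about z gives the same grasp; the last joint's range is limited). The gripper opens to 85 mm and grips with 20 to 120 N. Pads are 22 mm wide; open, the fingers measure 114 mm over their backs; the gripper's body (76 mm by 85 mm) begins 54 mm behind the grasp point. The pads swing forward as they close: fully open they stand 13 mm farther back than shut.
Start: joints at [-1.258, 0.048, 0.099, 1.622, 0, 1.443], TCP at [0.224, -0.475, 0.208] pointing down, gripper open.
Joint ranges: [-2.91, 2.91], [-0.99, 1.94], [-1.21, 1.42], [-2.12, 2.29], [-1.49, 1.47], [-3.14, 3.14]. Speed limits (rad/s): [2.79, 2.79, 3.14, 3.14, 3.14, 3.14].

INTERFACE

Orientations are given as a rotation vector (axis times angle).
In Python, from rig import robot, optics, ticket gives the robot as it stands.
- The arm moves only by the tool drive_tool, never from a script. Its argument "deltas" is a list of rows, each a list of 3 entries, a list of its own where there are three numbers: the shift along the world's x, y, z in m, then the turn, a rotation vector about the world's x, y, z in rad, then the closure, from 0 (fully open) to 1 (shut). A call has 1 to 8 rows; each row is the pose to reach, as a shift and turn from the pose commanded when the call began; what a row does not reach only later rows make up. A row lasts 1/12 s, in which the tool goes at most 41.7 mm and 7.16 degrees, less where a joint would pass 70% of its speed; a pose out of reach is approached as far as the arm can. A call with a gripper value outside its range is refused whole. The fingers move at their own pace and stop on an object; the grip force is fixed at half the most. Time passes only in rows, so rows that repeat a pose let the fingers close. It gives the time, the measured TCP pose, the force, the opening and the grip force at its end, in the units of the state.
- robot.sense(): the state, without advancing time (a new reading comes with each control period).
- optics.read_camera(name): name is "side" or "top"; returns (picture, depth): 420x560x3 uint8, blue, green, red; 420x560 float32, m along the optical axis (not along the pixel's ray), 0 where there is no reading.
- optics.calibration(name): a dict with "camera_matrix" (3x3 intrinsics, pixels), "world_from_camera" (4x4, takes a point from camera to world coordinates). Camera axes: x right, y down, z forward; pixel columns grow to the right and rows downward; lengths in m; the calibration is good to about 2 mm. A picture is of the moment at which its call begins. calibration takes no time and is no camera call.
- ticket.hand_in(): hands the job in; it is judged then, once.
Trained networks look in the newest picture that a camera, given by its name, has taken for a name from the list of things; names that differ only in an ending like _2 or _b are one class to them, and where a whole thing is asked for, a point or a joint stands for the part that bears it (a point fixed in the world has none). Each returns a list of dicts, best first, with "confidence" (0 to 1); they miss things now and then, are a little off and sometimes report something else, mostly with a low value. They report only what shows in the picture. A call takes as long as a camera call. They do not tell look-alikes from the thing itself.
- optics.silhouettes(camera, name): "pixels" (420x560 bool, what is visible of it) and "box" ([left, top, width, height] in pixels, round what is visible of it).
The state is a dict: "t": time; "joints": joint angles; "qd": joint speeds; "effort": joint torques, N m; "position": TCP position; "eef_rot": TCP orientation; "force": force on the tool from outside, world axes, zero at the start; "wrist_torque": the same for the moment, N m; "grip_width": opening from 0.0 (shut) to 1.0 (fully open); "finger_force": force on a finger pad.
Only numpy, scipy, OpenCV 4.12 (cv2) and the standard library are available. Lean on these libraries where they do the work, as an engineer would, in place of code of your own. Each camera call takes 0.05 s, during which the arm holds its last target. There are 200 camera calls.

TASK

Load the white sensor cassette (its green rib is there to hold it by) into the sloping dock: bring it in at the low end with its ramped nose facing uphill, and push it up the slope so that the nose lifts the red sprung finger and slips under its roller, until the nose is fully home against the stops. Then let go, so that the finger bears down on the cassette and holds it flat on the bed. Leave the bottle, the jar and the bowl where they stand.

Things in the scene. Friction and masses are not known exactly. Their poses are not given: they have to be found in the camera images.
- cassette: Loose white plastic sensor cassette, 150 x 64 x 24 mm along its x, y, z, about 0.25 kg, lying flat on the table at the start. Origin: centre of its underside; +x points to its nose, z up. At the nose the last 22 mm of the top ramp down from 24 mm to a 12 mm high front face. A green grip rib stands on top towards the tail, a flat blue window lies nearer the nose.
- nose (a point): Point on the cassette at the foot of its nose: the bottom front edge, mid-width, 75 mm from its origin along its x.
- rib (a point): Point inside the cassette's green grip rib: 30 mm behind the cassette's origin (towards the tail), 46 mm above its underside. The rib is 50 mm long (25 mm either way along the cassette's x), 16 mm wide across y, and reaches from 24 to 58 mm above the underside. Pinch it across y.
- dock: Grey fixed console that carries the sloping bed, footprint 200 x 150 mm. Origin on the table directly below the bed's origin; its x axis points the way the bed climbs (roughly towards the robot), z up. Nothing of it stands higher than 240 mm over the table.
- bed: Dock's fixed aluminium plate, 275 x 140 mm, sloping 30 degrees. x points up the slope, y across, z square out of its face. Origin on its face, 120 mm above the table, exactly where the cassette's origin lies when home (the axes of both then agree, within 1 mm). It runs from x = -152 mm (low, open end) to +122. Two dark stops 11 mm high meet the nose at x = +76. Finger hinge at x = 110, z = 50.
- finger (a joint): Red sprung hold-down finger, hinged at the bed's upper end, reaching down-slope. Rad: 0 = at rest, its roller's underside 12 mm above the bed; grows to 0.8 as the roller lifts; about 0.17 on a cassette that lies home. Its spring always presses down, 6 to 8 N at the roller; it never stays up by itself. A cassette pushed up along the bed lifts it with its ramped nose, for 5 to 20 N.
- roller_axle (a point): Centre of the finger's free-turning black rubber roller, 28 mm diameter, 38 mm wide. At rest it is 40 mm up-slope of the bed's origin and 26 mm above the bed.
- saline: Bystander: standing clear bottle with a blue cap, 68 mm diameter, 170 mm high. Origin: centre of its underside.
- jar: Bystander: small amber jar with a yellow cap, 52 mm diameter, 50 mm high. Origin: centre of its underside.
- bowl: Bystander: steel bowl, 120 mm diameter, 45 mm high. Origin: centre of its underside.
- channel (a point): Point on the bed's face, mid-width, 55 mm down-slope of its origin, where the straight channel begins. Two blue rails 12 mm high leave 70 mm between them from here up to the stops; below here they flare outward, to about 98 mm apart 52 mm further down-slope.
There are look-alikes about, which are no part of the job. Leave any orange or purple look-alike of the cassette alone.

How it is judged:
By the outcome, as a careful person would: the job done as asked, in the order asked, and still so for the second after the job is handed in, with the robot touching nothing.
It also fails if it takes over 45 s, if anything falls off the work surface, if the arm or the gripper's body presses on something with over 40 N, if the wrist force passes 120 N, or if a joint passes its speed limit or range.

## Working session

There is one attempt and no reset: what is moved stays moved. The work goes in short steps, Python scripts to look and compute and a tool call to move; the robot and the scene stay as the last step left them, time stands still between calls to the robot, and variables do not carry over. Pictures are saved under pics/ and viewed, at most 10 in all, crops included, and the job is handed in when it is done.

Besides the shell and the picture viewer there is one more tool, called after "Call:" as name([rows], argument=value, ...), one row to a line, values as JSON. drive_tool: Moves the arm, as the interface text tells. Its arguments: {"type":"object","properties":{"deltas":{"type":"array"}},"required":["deltas"]}

```bash
mkdir -p pics; ls; cat > h.py <<'E'
import numpy as np, cv2
from rig import robot, optics, ticket
def cloud(cam, depth):
    c=optics.calibration(cam); K=np.array(c["camera_matrix"]); T=np.array(c["world_from_camera"])
    v,u=np.mgrid[:420,:560]; p=np.stack([(u-K[0,2])/K[0,0]*depth,(v-K[1,2])/K[1,1]*depth,depth],-1)
    return p@T[:3,:3].T+T[:3,3]
E
python3 - <<'E'
from h import *
ims=[]
for cam in ("top","side"):
    im,d=optics.read_camera(cam); np.savez(f"/tmp/{cam}.npz",im=im,d=d)
    P=cloud(cam,d)
    cv2.imwrite(f"pics/{cam}0.png",im)
    print(cam,np.array(optics.calibration(cam)["world_from_camera"]).round(3).tolist())
    for n in ("cassette","dock","bed","roller_axle","finger","saline","jar","bowl"):
        for r in optics.silhouettes(cam,n)[:4]:
            m=r["pixels"]&(d>0); print(n,round(r["confidence"],2),r["box"],np.median(P[m],0).round(3) if m.any() else None, m.sum())
print(robot.hold_point_z, robot.sense())
E
```

```text
pics
top [[-0.053, -0.978, 0.202, 0.357], [-0.999, 0.051, -0.013, 0.011], [0.002, -0.203, -0.979, 1.207], [0.0, 0.0, 0.0, 1.0]]
cassette 0.93 [211.5, 197.2, 35.7, 54.5] [0.57  0.175 0.023] 1192
cassette 0.81 [237.9, 253.5, 46.7, 49.6] [0.405 0.075 0.023] 1252
cassette 0.58 [150.2, 263.3, 52.8, 38.3] [0.413 0.316 0.023] 1187
dock 0.94 [312.7, 170.9, 69.0, 81.7] [ 0.557 -0.153  0.117] 4437
bed 0.93 [308.8, 170.7, 76.8, 82.5] [ 0.561 -0.16   0.127] 3995
roller_axle 0.79 [338.0, 208.4, 33.4, 27.1] [ 0.524 -0.167  0.2  ] 542
finger 0.67 [339.0, 212.6, 26.9, 23.8] [ 0.523 -0.167  0.201] 567
saline 0.77 [105.7, 189.5, 36.4, 30.2] [0.63  0.444 0.111] 796
saline 0.55 [208.5, 195.5, 34.0, 54.5] [0.567 0.175 0.023] 1136
jar 0.83 [270.8, 183.1, 15.6, 20.3] [0.65  0.015 0.048] 279
bowl 0.76 [421.5, 195.0, 37.1, 39.3] [ 0.571 -0.458  0.018] 1212
side [[-0.971, -0.159, 0.177, 0.301], [-0.238, 0.61, -0.756, 1.046], [0.012, -0.776, -0.63, 1.005], [0.0, 0.0, 0.0, 1.0]]
cassette 0.94 [235.3, 257.5, 54.1, 37.3] [0.565 0.187 0.023] 1132
cassette 0.91 [297.0, 248.1, 51.7, 27.3] [0.4   0.086 0.022] 1068
ca
[... 650 characters left out ...]
0.0187 {'t': 0.9, 'joints': array([-1.25777718e+00,  4.79420763e-02,  9.92252873e-02,  1.62199876e+00,
       -1.81417588e-05,  1.44296751e+00]), 'qd': array([-6.66774872e-04,  2.01533027e-03, -9.58703230e-04,  9.95924243e-05,
       -1.49191668e-03,  4.07775476e-04]), 'effort': array([-3.93896216e-04, -3.38637507e+01,  3.20158446e+01,  9.26149332e-04,
       -4.11741144e-05,  9.19428373e-06]), 'position': array([ 0.22399132, -0.47482272,  0.20755442]), 'eef_rot': array([ 3.06550119e+00,  6.86870427e-01, -1.66425832e-05]), 'force': array([0.33708826, 0.58469956, 0.4148643 ]), 'wrist_torque': array([-0.02728055,  0.03690523,  0.00567911]), 'finger_force': 0.0, 'grip_width': 1.000960955143236}
```

```bash
python3 - <<'E'
import cv2
a=cv2.imread("pics/top0.png")[150:320,130:400]
cv2.imwrite("pics/t1.png",cv2.resize(a,None,fx=2.9,fy=2.9,interpolation=cv2.INTER_CUBIC))
a=cv2.imread("pics/side0.png")[130:370,200:400]
cv2.imwrite("pics/s1.png",cv2.resize(a,None,fx=2.45,fy=2.45,interpolation=cv2.INTER_CUBIC))
E
```

```text
(no output)
```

View pics/t1.png

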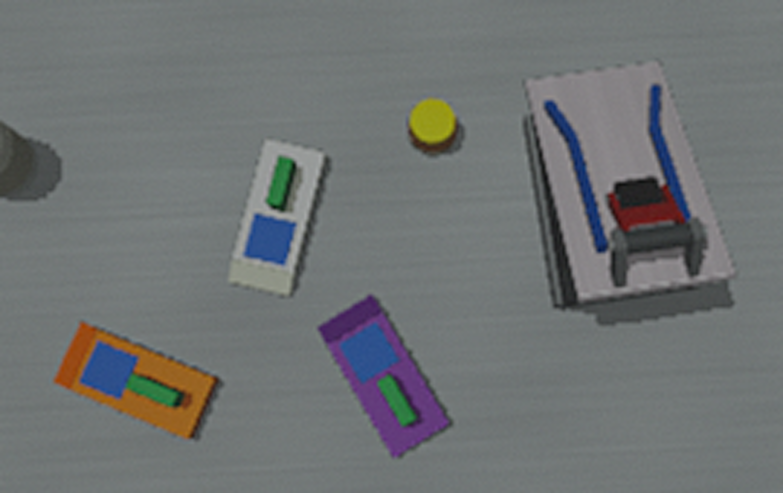

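View pics/s1.png

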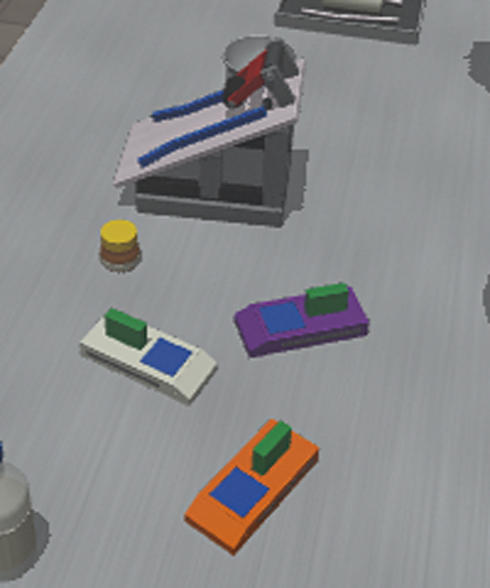

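```bash
cat >> h.py <<'E'
def rect(xy): # trimmed min-area rectangle
    (c),(s),a=cv2.minAreaRect(xy.astype(np.float32)*1000)
    b=cv2.boxPoints((c,s,a)); e=[b[1]-b[0],b[2]-b[1]]; e=max(e,key=np.linalg.norm)
    return np.array(c)/1000,np.array(s)/1000,e/np.linalg.norm(e)
E
python3 - <<'E'
from h import *
for cam in ("top","side"):
    z=np.load(f"/tmp/{cam}.npz"); im,d=z["im"],z["d"]; P=cloud(cam,d); hsv=cv2.cvtColor(im,cv2.COLOR_BGR2HSV)
    near=np.hypot(P[...,0]-.57,P[...,1]-.178)<.11
    tab=near&(abs(P[...,2])<.006); print(cam,"table z",np.median(P[tab][:,2]))
    m=near&(P[...,2]>.010)&(P[...,2]<.03)
    m=cv2.morphologyEx(m.astype(np.uint8),cv2.MORPH_OPEN,np.ones((2,2)))>0
    c,s,a=rect(P[m][:,:2]); a=a*(-np.sign(a[0])); print("cassette",c.round(4),s.round(4),a.round(3),np.degrees(np.arctan2(a[1],a[0])), np.median(P[m][:,2]))
    g=near&(hsv[...,0]>45)&(hsv[...,0]<80)&(hsv[...,1]>100)&(P[...,2]>.045)
    if g.any():
        c,s,a=rect(P[g][:,:2]); print("rib",g.sum(),c.round(4),s.round(4),a.round(3),P[g][:,2].max())
    b=near&(hsv[...,0]>95)&(hsv[...,0]<130)&(hsv[...,1]>100); print("window",b.sum(),P[b].mean(0).round(4))
    # bed
    near=(np.hypot(P[...,0]-.56,P[...,1]+.15)<.22)&(P[...,2]>.035)&(hsv[...,1]<60)&(hsv[...,2]>60)
    X=P[near]; best=0; rng=np.random.default_rng(0)
    for i in range(2000):
        p=X[rng.choice(len(X),3,False)]; n=np.cross(p[1]-p[0],p[2]-p[0]); l=np.linalg.norm(n)
        if l<1e-5: continue
        n/=l; n*=np.sign(n[2]); k=abs((X-p[0])@n)<.004
        if k.sum()>best: best=k.sum(); I=k
    Y=X[I]; c0=Y.mean(0); n=np.linalg.svd(Y-c0,full_matrices=False)[2][2]; n*=np.sign(n[2])
    up=np.array([0,0,1.])-n*n[2]; up/=np.linalg.norm(up); yv=np.cross(n,up)
    print("bed n",best,n.round(3),"slope",np.degrees(np.arccos(n[2])))
    q=(P-c0); al=np.stack([q@up,q@yv],-1); h=q@n
    mb=(abs(h)<.005)&(abs(al[...,0])<.2)&(abs(al[...,1])<.1)
    mb=cv2.morphologyEx(mb.astype(np.uint8),cv2.MORPH_OPEN,np.ones((3,3)))
    nl,lab,st,_=cv2.connectedComponentsWithStats(mb); mb=lab==1+st[1:,4].argmax()
    A=al[mb]; c,s,a=rect(A); a=a*np.sign(a[0]); w=c0+up*c[0]+yv*c[1]; xa=up*a[0]+yv*a[1]; o=w+.015*xa
    print("plate centre",w.round(4),s.round(4),"x",xa.round(3),"yaw",np.degrees(np.arctan2(xa[1],xa[0])),"origin",o.round(4))
    bl=(hsv[...,0]>95)&(hsv[...,0]<130)&(hsv[...,1]>100)&(abs(h)<.025)&(abs(al[...,0])<.2)&(abs(al[...,1])<.1)
    ya=np.cross(n,xa); R=P[bl]-o; x,y=R@xa,R@ya
    for sg in (1,-1):
        k=(y*sg>0)&(x>-.05)&(x<.04); f=np.polyfit(x[k],y[k],1) if k.sum()>5 else 0; print("rail",k.sum(),y[k].mean().round(4),f, "range", x[y*sg>0].min().round(3),x[y*sg>0].max().round(3))
    rd=((hsv[...,0]<8)|(hsv[...,0]>172))&(hsv[...,1]>120)&(np.hypot(P[...,0]-.52,P[...,1]+.16)<.1); R=P[rd]-o
    print("red",rd.sum(),(R@xa).mean(),(R@ya).mean(),np.median(R@ya))
E
```

```text
top table z -0.0007513706468025294
cassette [0.4837 0.1403] [0.3328 0.1427] [-0.923 -0.384] -157.44206 0.02264068388148177
rib 88 [0.5981 0.1676] [0.0137 0.047 ] [ 0.961 -0.278] 0.06052493123929037
window 212 [0.5456 0.1828 0.024 ]
bed n 2707 [0.497 0.046 0.866] slope 29.951893097882465
plate centre [ 0.5832 -0.1628  0.1113] [0.2791 0.1413] x [-0.862 -0.084  0.499] yaw -174.43451605807167 origin [ 0.5703 -0.1641  0.1188]
rail 92 0.0393 [0.00300955 0.03926915] range -0.109 0.067
rail 91 -0.0402 [-0.0015368  -0.04017829] range -0.103 0.081
red 176 0.07992903994114066 -0.0012957367088451749 -0.001603384729264298
side table z -0.0005869559068548691
cassette [0.4094 0.574 ] [0.1489 0.9569] [-0.371  0.929] 111.751976 0.022285932278446774
rib 68 [0.5974 0.1706] [0.0169 0.0481] [ 0.97  -0.244] 0.06258942665306166
window 180 [0.5444 0.1846 0.0241]
bed n 1028 [0.497 0.055 0.866] slope 29.978549050883615
plate centre [ 0.5811 -0.1598  0.1109] [0.1438 0.2787] x [-0.862 -0.082  0.5  ] yaw -174.55938976659746 origin [ 0.5681 -0.161   0.1184]
rail 56 0.0394 [0.03149651 0.04008115] range -0.105 0.008
rail 100 -0.041 [-0.00248276 -0.0409639 ] range -0.105 0.081
red 122 0.07417306993620937 -0.008338104328510666 -0.020692995015244908
```

```bash
cat >> h.py <<'E'
from scipy.spatial.transform import Rotation as Rn
def unit(yaw,pitch=0):
    c=np.radians(yaw); p=np.radians(pitch); x=np.array([np.cos(c)*np.cos(p),np.sin(c)*np.cos(p),np.sin(p)])
    y=np.array([-np.sin(c),np.cos(c),0]); return np.stack([x,y,np.cross(x,y)],1)   # cassette frame
A=np.radians(35)
G=np.stack([[np.cos(A),0,-np.sin(A)],[0,-1,0],[-np.sin(A),0,-np.cos(A)]],1)  # tool axes in cassette frame
gp=np.array([-.030,0,.050]); tcp_c=gp+.0187*G[:,2]
def delta(C,o):  # tool move that brings cassette frame to (C,o)
    s=robot.sense(); R=C@G; p=o+C@tcp_c; Rc=Rn.from_rotvec(s["eef_rot"])
    return (p-s["position"]).round(4),(Rn.from_matrix(R)*Rc.inv()).as_rotvec().round(4),p.round(4)
E
python3 - <<'E'
from h import *
for cam in ("top","side"):
    z=np.load(f"/tmp/{cam}.npz"); im,d=z["im"],z["d"]; P=cloud(cam,d); hsv=cv2.cvtColor(im,cv2.COLOR_BGR2HSV)
    ax=unit(164.8)[:, :2]; q=(P[...,:2]-np.array([.57,.176]))@ax[:2]
    m=(abs(q[...,0])<.1)&(abs(q[...,1])<.06)&(P[...,2]>.008)&(P[...,2]<.03)
    m=cv2.morphologyEx(m.astype(np.uint8),cv2.MORPH_OPEN,np.ones((3,3)))>0
    c,s,a=rect(P[m][:,:2]); a=a*(-np.sign(a[0])); print(cam,"cassette",c.round(4),s.round(4),np.degrees(np.arctan2(a[1],a[0])))
C=unit(164.8); o=np.array([.5695,.1765,0])
print(delta(C,o))
E
```

```text
top cassette [0.5715 0.1768] [0.0651 0.1513] 163.89136
side cassette [0.5694 0.1785] [0.0691 0.1514] 165.45767
(array([ 0.3848,  0.6406, -0.1729]), array([-0.7835, -0.0689,  2.3408]), array([0.6088, 0.1658, 0.0347]))
```

Call:
drive_tool([
  [[0.076,0.225,0.1],[0,0,1.0],0],
  [[0.076,0.225,0.1],[0,0,1.0],0],
  [[0.076,0.225,0.1],[0,0,1.0],0],
  [[0.076,0.225,0.1],[0,0,1.0],0],
  [[0.076,0.225,0.1],[0,0,1.0],0],
  [[0.076,0.225,0.1],[0,0,1.0],0],
  [[0.076,0.225,0.1],[0,0,1.0],0],
  [[0.076,0.225,0.1],[0,0,1.0],0],
])

```text
t: 1.57
position: [0.3013, -0.2479, 0.3104]
eef_rot: [2.346, 2.081, 0.001]
force: [0.5, -0.2, -0.4]
grip_width: 0.999
finger_force: 0.0
```

Call:
drive_tool([
  [[0.16,0.26,0.0],[0,0,1.0],0],
  [[0.16,0.26,0.0],[0,0,1.0],0],
  [[0.16,0.26,0.0],[0,0,1.0],0],
  [[0.16,0.26,0.0],[0,0,1.0],0],
  [[0.16,0.26,0.0],[0,0,1.0],0],
  [[0.16,0.26,0.0],[0,0,1.0],0],
  [[0.16,0.26,0.0],[0,0,1.0],0],
  [[0.16,0.26,0.0],[0,0,1.0],0],
])

```text
t: 2.23
position: [0.4617, 0.0147, 0.3069]
eef_rot: [-1.062, -2.957, -0.004]
force: [-0.1, -1.0, -0.9]
grip_width: 1.003
finger_force: 0.0
```

```bash
python3 - <<'E'
from h import *
C=unit(164.7); o=np.array([.570,.1775,0])
print(delta(C,o), delta(C,o-.08*C@G[:,2])); print(robot.sense()["joints"])
E
```

```text
(array([ 0.1475,  0.152 , -0.2722]), array([-0.2856, -0.5462,  0.4085]), array([0.6093, 0.1668, 0.0347])) (array([ 0.1033,  0.1641, -0.2067]), array([-0.2856, -0.5462,  0.4085]), array([0.565 , 0.1789, 0.1002]))
[-0.11524511 -0.06530117  0.18799012  1.82373167  0.00245449  0.57430885]
```

Call:
drive_tool([
  [[0.103,0.164,-0.207],[-0.286,-0.546,0.409],0],
  [[0.103,0.164,-0.207],[-0.286,-0.546,0.409],0],
  [[0.103,0.164,-0.207],[-0.286,-0.546,0.409],0],
  [[0.103,0.164,-0.207],[-0.286,-0.546,0.409],0],
  [[0.103,0.164,-0.207],[-0.286,-0.546,0.409],0],
  [[0.103,0.164,-0.207],[-0.286,-0.546,0.409],0],
  [[0.103,0.164,-0.207],[-0.286,-0.546,0.409],0],
  [[0.103,0.164,-0.207],[-0.286,-0.546,0.409],0],
])

```text
t: 2.9
position: [0.5529, 0.174, 0.0833]
eef_rot: [0.342, 2.532, -0.118]
force: [-1.1, -0.6, -1.4]
grip_width: 0.996
finger_force: 0.0
```

```bash
python3 - <<'E'
from h import *
C=unit(164.7); o=np.array([.570,.1775,0])
print(delta(C,o)); print(robot.sense()["joints"])
for cam in ("side",):
    im,d=optics.read_camera(cam); cv2.imwrite("pics/s2.png",cv2.resize(im[200:340,180:360],None,fx=3.3,fy=3.3))
E
```

```text
(array([ 0.0564, -0.0073, -0.0486]), array([ 0.0041, -0.0218,  0.0045]), array([0.6093, 0.1668, 0.0347]))
[ 0.39481825 -0.28594966 -0.59346968  0.78258906 -0.35831387  0.5746074 ]
```

View pics/s2.png

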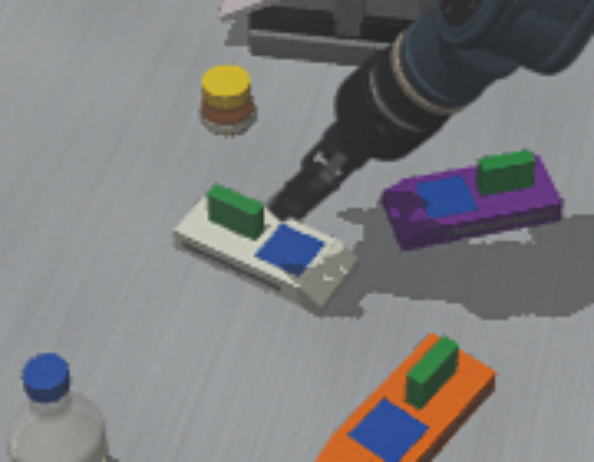

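```bash
python3 - <<'E'
from h import *
C=unit(164.7); o=np.array([.570,.1775,0])
print(delta(C,o)); s=robot.sense(); print(s["t"],s["joints"],s["qd"],s["force"],s["position"])
E
```

```text
(array([ 0.0518, -0.0071, -0.0568]), array([ 0.0018, -0.0113,  0.007 ]), array([0.6093, 0.1668, 0.0347]))
2.95 [ 0.39242047 -0.28940747 -0.58438123  0.78428817 -0.36010832  0.57374607] [-0.04457659 -0.06532115  0.17060131  0.00371097 -0.02604109 -0.00822575] [ 0.49569723 -0.09411263  1.54538318] [0.55752219 0.17383424 0.09143803]
```

Call:
drive_tool([
  [[0.002,0.005,0],[0,0,0],0],
  [[0.002,0.005,0],[0,0,0],0],
  [[0.014,0.002,-0.017],[0,0,0],0],
  [[0.024,-0.001,-0.033],[0,0,0],0],
  [[0.035,-0.004,-0.05],[0,0,0],0],
  [[0.046,-0.007,-0.066],[0,0,0],0],
  [[0.046,-0.007,-0.066],[0,0,0],0],
  [[0.046,-0.007,-0.066],[0,0,0],0],
])

```text
t: 3.62
position: [0.6117, 0.1666, 0.0383]
eef_rot: [0.355, 2.504, -0.104]
force: [-0.6, 0.4, 0.5]
grip_width: 1.002
finger_force: 0.0
```

```bash
python3 - <<'E'
from h import *
C=unit(164.7); o=np.array([.570,.1775,0])
print(delta(C,o)); s=robot.sense(); print(s["t"],s["joints"],s["qd"],s["force"],s["position"])
im,d=optics.read_camera("side"); a=im[200:340,180:360]
im,d=optics.read_camera("top"); b=im[180:320,170:350]
cv2.imwrite("pics/s3.png",cv2.resize(np.hstack([a,b]),None,fx=2.2,fy=2.2))
E
```

```text
(array([-0.0025,  0.0002, -0.0036]), array([-0.0051,  0.0064,  0.0127]), array([0.6093, 0.1668, 0.0347]))
3.6167 [ 0.33654884 -0.13107945 -0.57439846  0.60106122 -0.33565591  0.52709209] [ 0.01673301 -0.02559548  0.00171338 -0.0010947  -0.00208685  0.00029229] [-0.56458956  0.38999484  0.48320461] [0.61174207 0.16656516 0.03828736]
```

View pics/s3.png

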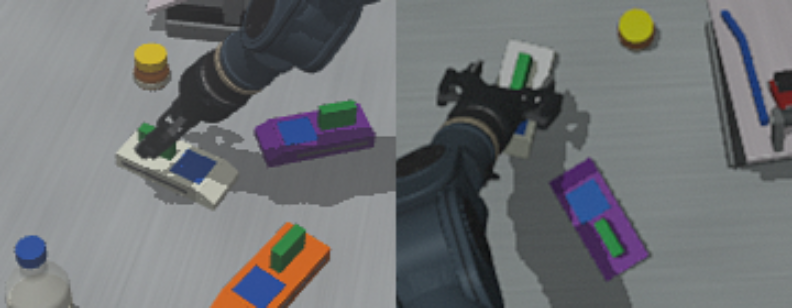

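Call:
drive_tool([
  [[-0.002,0,-0.002],[0,0,0.012],0],
  [[-0.002,0,-0.002],[0,0,0.012],1],
  [[-0.002,0,-0.002],[0,0,0.012],1],
  [[-0.002,0,-0.002],[0,0,0.012],1],
  [[-0.002,0,-0.002],[0,0,0.012],1],
  [[-0.002,0,-0.002],[0,0,0.012],1],
  [[-0.002,0,-0.002],[0,0,0.012],1],
  [[-0.002,0,-0.002],[0,0,0.012],1],
])

```text
t: 4.38
position: [0.6069, 0.1671, 0.0325]
eef_rot: [0.336, 2.51, -0.101]
force: [-1.7, -0.8, 1.4]
grip_width: 0.165
finger_force: 58.9
```

Call:
drive_tool([
  [[0,0,0.02],[0,0,0],1],
  [[0,0,0.05],[0,0,0],1],
  [[0,0,0.09],[0,0,0],1],
  [[0,0,0.13],[0,0,0],1],
  [[0,0,0.16],[0,0,0],1],
  [[0,0,0.16],[0,0,0],1],
  [[0,0,0.16],[0,0,0],1],
])

```text
t: 4.97
position: [0.6083, 0.1679, 0.1957]
eef_rot: [0.337, 2.506, -0.097]
force: [-1.2, -1.0, -3.1]
grip_width: 0.164
finger_force: 58.8
```

```bash
cat >> h.py <<'E'
BED=unit(-174.5,30); BO=np.array([.569,-.1628,.119])
E
python3 - <<'E'
from h import *
s=robot.sense(); Rt=Rn.from_rotvec(s["eef_rot"]).as_matrix(); C=Rt@G.T; o=s["position"]-C@tcp_c
print(o,C[:,0],s["force"],s["finger_force"])
for cam in ("side","top"):
    im,d=optics.read_camera(cam); P=cloud(cam,d); L=(P-o)@C; hsv=cv2.cvtColor(im,cv2.COLOR_BGR2HSV)
    box=(abs(L[...,0])<.1)&(abs(L[...,1])<.05)&(L[...,2]>-.02)&(L[...,2]<.04)
    w=box&(hsv[...,1]<60)&(hsv[...,2]>90); X=L[w]
    b=box&(hsv[...,0]>95)&(hsv[...,0]<130)&(hsv[...,1]>100)
    print(cam,w.sum(),b.sum(),"window centre in expected frame",L[b].mean(0).round(4))
    if w.sum()>50:
        print(np.percentile(X,[2,50,98],axis=0).round(4))
    if b.sum()>20:
        f=np.linalg.lstsq(np.c_[L[b][:,:2],np.ones(b.sum())],L[b][:,2],rcond=None)[0]; print("plane",f.round(3))
    cv2.imwrite(f"pics/{cam}4.png",im)
    if cam=="side":cv2.imwrite("pics/s4.png",cv2.resize(im[150:330,180:360],None,fx=3,fy=3))
print(delta(BED,BO+BED@[-.11,0,.09]))
E
```

```text
[0.56923151 0.17876783 0.16085738] [-0.9651384   0.26169856 -0.00466162] [-1.17246938 -1.04943401 -3.06691577] 58.82921040058136
side 827 189 window centre in expected frame [ 0.023  -0.0008  0.0261]
[[-0.074  -0.035   0.0025]
 [ 0.0103 -0.0209  0.0233]
 [ 0.0734  0.0288  0.0286]]
plane [0.009 0.003 0.026]
top 500 27 window centre in expected frame [0.034  0.0165 0.0224]
[[-0.0756 -0.0298  0.009 ]
 [-0.0443  0.0167  0.0207]
 [ 0.0724  0.0323  0.025 ]]
plane [-0.02   0.155  0.021]
(array([ 0.1558, -0.3112, -0.0374]), array([0.0425, 0.5207, 0.3529]), array([ 0.761 , -0.1443,  0.1516]))
```

View pics/s4.png

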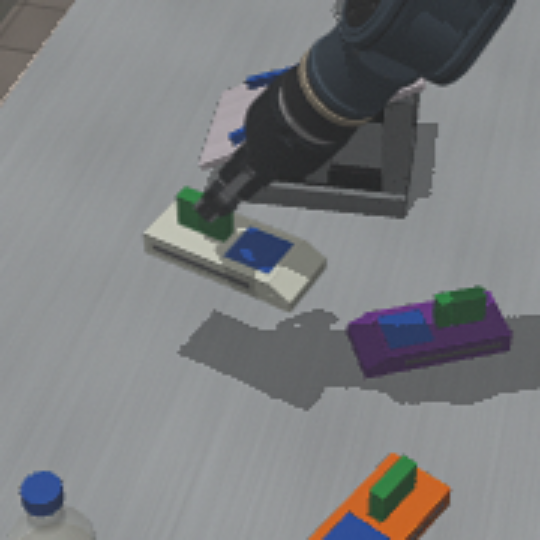

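Call:
drive_tool([
  [[0.03,-0.03,0.01],[0.007,0.087,0.059],1],
  [[0.06,-0.06,0.02],[0.014,0.174,0.118],1],
  [[0.09,-0.09,0.02],[0.021,0.26,0.176],1],
  [[0.12,-0.12,0.02],[0.028,0.347,0.235],1],
  [[0.13,-0.15,0.02],[0.035,0.434,0.294],1],
  [[0.14,-0.18,0.02],[0.0425,0.521,0.353],1],
  [[0.14,-0.18,0.02],[0.0425,0.521,0.353],1],
  [[0.14,-0.18,0.02],[0.0425,0.521,0.353],1],
])

```text
t: 5.73
position: [0.7476, -0.0186, 0.2017]
eef_rot: [-0.136, 3.061, 0.009]
force: [0.3, -0.0, -4.8]
grip_width: 0.167
finger_force: 58.9
```

```bash
python3 - <<'E'
from h import *
s=robot.sense(); print(s["joints"].round(3),s["qd"].round(3))
for x,z in ((-.11,.05),(-.10,.03),(-.10,.003)): print(delta(BED,BO+BED@[x,0,z]))
E
```

```text
[-0.123  0.593  0.762  1.664  0.019 -0.211] [ 0.057 -0.108 -0.118 -0.032  0.04   0.057]
(array([-0.0065, -0.1277, -0.0847]), array([-0.0017, -0.0092,  0.007 ]), array([ 0.7411, -0.1462,  0.117 ]))
(array([-0.0251, -0.1295, -0.0971]), array([-0.0017, -0.0092,  0.007 ]), array([ 0.7225, -0.148 ,  0.1047]))
(array([-0.0386, -0.1308, -0.1204]), array([-0.0017, -0.0092,  0.007 ]), array([ 0.7091, -0.1493,  0.0813]))
```

Call:
drive_tool([
  [[0.0,-0.03,0.01],[0,0,0],1],
  [[0.0,-0.06,0.01],[0,0,0],1],
  [[0.0,-0.095,0.0],[0,0,0],1],
  [[0.0,-0.128,-0.02],[0,-0.009,0.007],1],
  [[-0.006,-0.128,-0.06],[0,-0.009,0.007],1],
  [[-0.006,-0.128,-0.085],[0,-0.009,0.007],1],
  [[-0.006,-0.128,-0.085],[0,-0.009,0.007],1],
  [[-0.006,-0.128,-0.085],[0,-0.009,0.007],1],
])

```text
t: 6.4
position: [0.7372, -0.1391, 0.1213]
eef_rot: [-0.155, 3.047, 0.015]
force: [-0.4, -0.5, -2.5]
grip_width: 0.163
finger_force: 59.2
```

```bash
cat > look.py <<'E'
from h import *
import sys
tag=sys.argv[1]
s=robot.sense(); Rt=Rn.from_rotvec(s["eef_rot"]).as_matrix(); C=Rt@G.T; o=s["position"]-C@tcp_c
print("cassette in bed (kinematic)",((o-BO)@BED).round(4),Rn.from_matrix(BED.T@C).as_rotvec().round(4),"F",(s["force"]@BED).round(1))
ims=[]
for cam in ("side","top"):
    im,d=optics.read_camera(cam); P=cloud(cam,d); L=(P-o)@C; hsv=cv2.cvtColor(im,cv2.COLOR_BGR2HSV)
    box=(abs(L[...,0])<.1)&(abs(L[...,1])<.05)&(L[...,2]>-.02)&(L[...,2]<.035)
    b=box&(hsv[...,0]>95)&(hsv[...,0]<130)&(hsv[...,1]>100)&(L[...,0]>0)&(L[...,0]<.05)&(abs(L[...,1])<.03)
    if b.sum()>20: print(cam,"window in tool-expected",b.sum(),L[b].mean(0).round(4),"in bed",((P[b]-BO)@BED).mean(0).round(4))
    ims.append(im[110:250,230:410] if cam=="side" else im[150:290,270:450])
cv2.imwrite(f"pics/{tag}.png",cv2.resize(np.hstack(ims),None,fx=2.2,fy=2.2))
for x,y,z in [tuple(map(float,a.split(","))) for a in sys.argv[2:]]: print(x,y,z,*delta(BED,BO+BED@[x,y,z])[:2])
E
python3 look.py h1 -.10,0,.03 -.10,0,.01 -.10,0,.0 -.06,0,0 0,0,0
```

```text
cassette in bed (kinematic) [-0.1052 -0.0072  0.052 ] [-0.0019  0.0035  0.0077] F [-0.9  0.5 -2.4]
side window in tool-expected 72 [ 0.0233 -0.0043  0.0257] in bed [-0.0818 -0.0112  0.0776]
-0.1 0.0 0.03 [-0.0198 -0.0078 -0.0251] [-0.0015  0.0169 -0.0065]
-0.1 0.0 0.01 [-0.0297 -0.0088 -0.0424] [-0.0015  0.0169 -0.0065]
-0.1 0.0 0.0 [-0.0347 -0.0093 -0.051 ] [-0.0015  0.0169 -0.0065]
-0.06 0.0 0.0 [-0.0692 -0.0126 -0.031 ] [-0.0015  0.0169 -0.0065]
0.0 0.0 0.0 [-0.1209 -0.0176 -0.001 ] [-0.0015  0.0169 -0.0065]
```

View pics/h1.png

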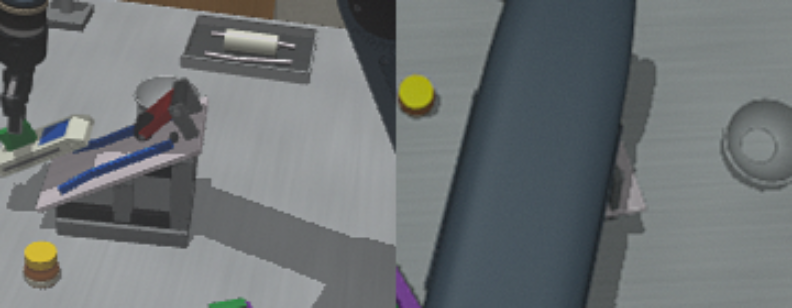

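Call:
drive_tool([
  [[0,0,0],[0,0,0],1],
  [[-0.01,-0.004,-0.013],[0,0,0],1],
  [[-0.018,-0.005,-0.022],[0,0.01,-0.005],1],
  [[-0.018,-0.005,-0.022],[0,0.01,-0.005],1],
  [[-0.018,-0.005,-0.022],[0,0.01,-0.005],1],
  [[-0.018,-0.005,-0.022],[0,0.01,-0.005],1],
])

```text
t: 7.0
position: [0.7251, -0.1459, 0.1085]
eef_rot: [-0.148, 3.042, 0.008]
force: [1.2, -0.3, -1.9]
grip_width: 0.164
finger_force: 59.1
```

```bash
python3 look.py h2 -.10,0,.015 -.10,0,.005 -.10,0,.0 -.06,0,0 0,0,0
```

```text
cassette in bed (kinematic) [-0.1008 -0.0018  0.0344] [0.0003 0.0086 0.0011] F [-2.   0.5 -1.1]
side window in tool-expected 71 [ 0.0241 -0.003   0.0259] in bed [-0.0765 -0.0048  0.06  ]
-0.1 0.0 0.015 [-0.0097 -0.0028 -0.0162] [-0.0013  0.0075 -0.0009]
-0.1 0.0 0.005 [-0.0147 -0.0033 -0.0249] [-0.0013  0.0075 -0.0009]
-0.1 0.0 0.0 [-0.0172 -0.0036 -0.0292] [-0.0013  0.0075 -0.0009]
-0.06 0.0 0.0 [-0.0516 -0.0069 -0.0092] [-0.0013  0.0075 -0.0009]
0.0 0.0 0.0 [-0.1034 -0.0119  0.0208] [-0.0013  0.0075 -0.0009]
```

Call:
drive_tool([
  [[0.01,-0.001,-0.012],[0,0.006,0],1],
  [[0.009,-0.001,-0.022],[0,0.006,0],1],
  [[0.009,-0.001,-0.033],[0,0.006,0],1],
  [[0.009,-0.001,-0.033],[0,0.006,0],1],
  [[0.009,-0.001,-0.033],[0,0.006,0],1],
  [[0.009,-0.001,-0.033],[0,0.006,0],1],
])

```text
t: 7.6
position: [0.7316, -0.1467, 0.0724]
eef_rot: [-0.147, 3.054, 0.011]
force: [0.1, 0.7, -2.1]
grip_width: 0.164
finger_force: 59.1
```

```bash
python3 look.py h3 -.125,0,.005 -.125,0,.0  0,0,0
```

```text
cassette in bed (kinematic) [-0.124  -0.0005  0.0068] [-0.0024 -0.0027  0.0018] F [-1.2 -0.7 -1.7]
side window in tool-expected 69 [ 0.024  -0.0022  0.0257] in bed [-0.1001 -0.0026  0.0326]
-0.125 0.0 0.005 [-0.0007 -0.0002 -0.0031] [-0.0021 -0.0011 -0.0004]
-0.125 0.0 0.0 [-0.0032 -0.0005 -0.0074] [-0.0021 -0.0011 -0.0004]
0.0 0.0 0.0 [-0.1109 -0.0108  0.0551] [-0.0021 -0.0011 -0.0004]
```

View pics/h3.png

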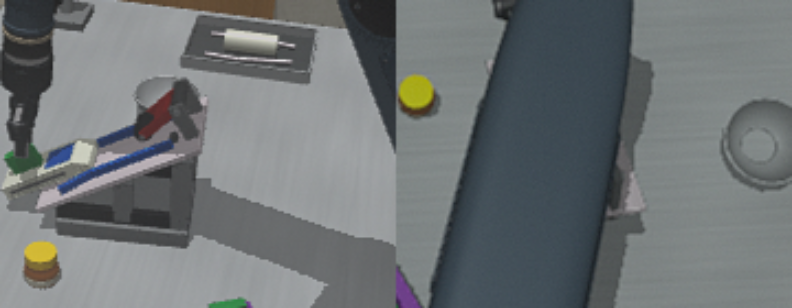

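Call:
drive_tool([
  [[-0.001,0,-0.002],[-0.002,0,0],1],
  [[-0.002,0,-0.004],[-0.002,0,0],1],
  [[-0.003,0,-0.006],[-0.002,0,0],1],
  [[-0.003,0,-0.006],[-0.002,0,0],1],
  [[-0.003,0,-0.006],[-0.002,0,0],1],
])

```text
t: 8.12
position: [0.7286, -0.1468, 0.0662]
eef_rot: [-0.147, 3.054, 0.008]
force: [-0.4, -0.2, -2.5]
grip_width: 0.165
finger_force: 59.1
```

```bash
python3 look.py h4 -.125,0,.0 -.06,0,0  0,0,0
```

```text
cassette in bed (kinematic) [-1.245e-01 -6.000e-04 -1.000e-04] [-0.0006 -0.0031  0.0008] F [-0.9  0.1 -2.4]
side window in tool-expected 72 [ 0.0232 -0.0019  0.0256] in bed [-0.1014 -0.0025  0.0256]
-0.125 0.0 0.0 [ 0.0002 -0.0006 -0.0003] [-0.0005 -0.0026 -0.0004]
-0.06 0.0 0.0 [-0.0559 -0.006   0.0322] [-0.0005 -0.0026 -0.0004]
0.0 0.0 0.0 [-0.1076 -0.011   0.0622] [-0.0005 -0.0026 -0.0004]
```

Call:
drive_tool([
  [[-0.0005,0,-0.001],[0,0,0],1],
  [[-0.001,0,-0.002],[0,0,0],1],
  [[-0.001,0,-0.002],[0,0,0],1],
  [[-0.001,0,-0.002],[0,0,0],1],
])

```text
t: 8.55
position: [0.7283, -0.1469, 0.0648]
eef_rot: [-0.147, 3.053, 0.007]
force: [0.3, 0.5, -3.2]
grip_width: 0.165
finger_force: 59.2
```

Call:
drive_tool([
  [[-0.0005,0,-0.001],[0,0,0],1],
  [[-0.001,0,-0.002],[0,0,0],1],
  [[-0.001,0,-0.002],[0,0,0],1],
  [[-0.001,0,-0.002],[0,0,0],1],
])

```text
t: 8.88
position: [0.7284, -0.1472, 0.0644]
eef_rot: [-0.147, 3.05, 0.006]
force: [0.9, -0.5, 4.1]
grip_width: 0.163
finger_force: 59.9
```

```bash
python3 look.py h5 -.06,0,-.003  0,0,-.003
```

```text
cassette in bed (kinematic) [-0.1253 -0.0002 -0.0019] [ 0.0007  0.0011 -0.    ] F [1.4 0.6 4. ]
side window in tool-expected 70 [ 0.0239 -0.0024  0.0264] in bed [-0.1013 -0.0027  0.0244]
-0.06 0.0 -0.003 [-0.0568 -0.0057  0.0317] [ 0.0006  0.0011 -0.0003]
0.0 0.0 -0.003 [-0.1085 -0.0107  0.0617] [ 0.0006  0.0011 -0.0003]
```

Call:
drive_tool([
  [[-0.009,-0.001,0.005],[0,0,0],1],
  [[-0.017,-0.0017,0.01],[0,0,0],1],
  [[-0.026,-0.0025,0.015],[0,0,0],1],
  [[-0.0345,-0.0033,0.02],[0,0,0],1],
  [[-0.043,-0.0041,0.025],[0,0,0],1],
  [[-0.052,-0.005,0.03],[0,0,0],1],
  [[-0.052,-0.005,0.03],[0,0,0],1],
])

```text
t: 9.57
position: [0.6756, -0.1526, 0.0949]
eef_rot: [-0.146, 3.05, 0.004]
force: [1.8, -1.0, 5.5]
grip_width: 0.167
finger_force: 60.3
```

```bash
python3 look.py h6 -.03,0,-.003  0,0,-.003
```

```text
cassette in bed (kinematic) [-0.0641  0.     -0.002 ] [ 0.0011  0.001  -0.0007] F [1.3 1.1 5.6]
side window in tool-expected 74 [ 0.0232 -0.0022  0.0263] in bed [-0.0409 -0.0022  0.0243]
-0.03 0.0 -0.003 [-0.0302 -0.0029  0.0164] [0.0011 0.0007 0.0001]
0.0 0.0 -0.003 [-0.0561 -0.0054  0.0314] [0.0011 0.0007 0.0001]
```

View pics/h6.png

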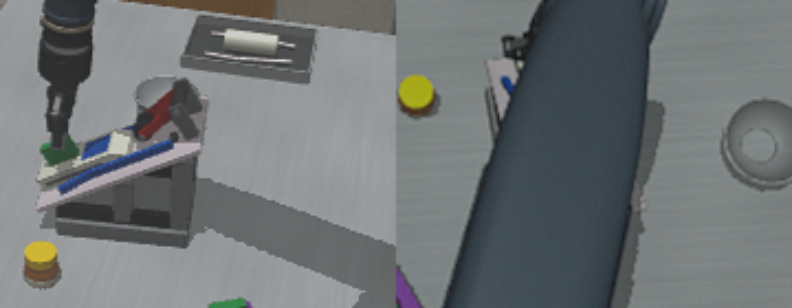

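Call:
drive_tool([
  [[-0.006,-0.0006,0.0035],[0,0,0],1],
  [[-0.012,-0.0012,0.007],[0,0,0],1],
  [[-0.018,-0.0018,0.0105],[0,0,0],1],
  [[-0.024,-0.0024,0.014],[0,0,0],1],
  [[-0.03,-0.0029,0.0175],[0,0,0],1],
  [[-0.036,-0.0035,0.021],[0,0,0],1],
  [[-0.042,-0.004,0.0245],[0,0,0],1],
  [[-0.042,-0.004,0.0245],[0,0,0],1],
])

```text
t: 10.33
position: [0.6371, -0.1555, 0.1178]
eef_rot: [-0.148, 3.044, 0.008]
force: [11.7, 0.3, -3.8]
grip_width: 0.164
finger_force: 59.1
```

```bash
python3 look.py h7 0,0,-.003
```

```text
cassette in bed (kinematic) [-0.0194 -0.0006 -0.0018] [0.0003 0.0064 0.0015] F [-12.    0.9   2.5]
side window in tool-expected 66 [ 0.0209 -0.0049  0.026 ] in bed [ 0.0016 -0.0055  0.0241]
0.0 0.0 -0.003 [-0.0172 -0.0023  0.0088] [-0.0009  0.0055 -0.0014]
```

Call:
drive_tool([
  [[-0.004,-0.0004,0.0023],[0,0,0],1],
  [[-0.008,-0.0008,0.0047],[0,0,0],1],
  [[-0.012,-0.0012,0.007],[0,0,0],1],
  [[-0.015,-0.0015,0.0087],[0,0,0],1],
  [[-0.017,-0.0017,0.01],[0,0,0],1],
  [[-0.017,-0.0017,0.01],[0,0,0],1],
  [[-0.017,-0.0017,0.01],[0,0,0],1],
])

```text
t: 11.02
position: [0.6193, -0.1574, 0.1275]
eef_rot: [-0.148, 3.047, 0.007]
force: [8.4, -0.4, 0.7]
grip_width: 0.164
finger_force: 59.6
```

```bash
python3 look.py h8 0,0,-.003 .003,0,-.003
```

```text
cassette in bed (kinematic) [ 0.0011 -0.0005 -0.0022] [0.0002 0.0039 0.0012] F [-6.9  1.2  4.7]
side window in tool-expected 36 [ 0.0159 -0.0101  0.0268] in bed [ 0.0171 -0.0107  0.0246]
0.0 0.0 -0.003 [ 0.0006 -0.0005 -0.0015] [-0.0007  0.0037 -0.0012]
0.003 0.0 -0.003 [-0.002  -0.0008  0.    ] [-0.0007  0.0037 -0.0012]
```

View pics/h8.png

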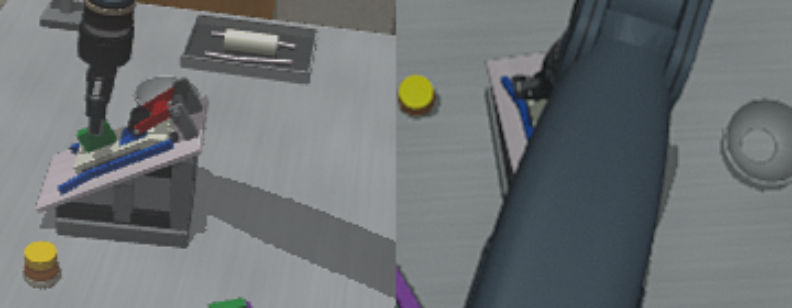

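Call:
drive_tool([
  [[-0.0017,-0.0002,0.001],[0,0,0],1],
  [[-0.0035,-0.0003,0.002],[0,0,0],1],
  [[-0.0035,-0.0003,0.002],[0,0,0],1],
])

```text
t: 11.37
position: [0.6162, -0.1576, 0.1294]
eef_rot: [-0.148, 3.046, 0.008]
force: [8.0, -0.6, -1.0]
grip_width: 0.16
finger_force: 59.5
```

```bash
python3 look.py h9
```

```text
cassette in bed (kinematic) [ 0.0046 -0.0006 -0.0022] [0.0002 0.0047 0.0015] F [-7.4  1.3  3.1]
side window in tool-expected 31 [ 0.0168 -0.0113  0.0264] in bed [ 0.0215 -0.0118  0.0241]
```

Call:
drive_tool([
  [[-0.0017,-0.0002,0.001],[0,0,0],1],
  [[-0.0035,-0.0003,0.002],[0,0,0],1],
  [[-0.0035,-0.0003,0.002],[0,0,0],1],
])

```text
t: 11.72
position: [0.6163, -0.1574, 0.1313]
eef_rot: [-0.15, 3.039, 0.009]
force: [17.3, -0.1, -5.8]
grip_width: 0.167
finger_force: 58.9
```

```bash
python3 look.py h10
```

```text
cassette in bed (kinematic) [ 0.0052 -0.0007 -0.0007] [0.0003 0.012  0.0027] F [-17.8   1.8   3.6]
side window in tool-expected 32 [ 0.0165 -0.0126  0.0266] in bed [ 0.0221 -0.0132  0.0257]
```

Call:
drive_tool([
  [[-0.0017,-0.0002,0.001],[0,0,0],1],
  [[-0.0035,-0.0003,0.0015],[0,0,0],1],
  [[-0.0035,-0.0003,0.0015],[0,0,0],1],
])

```text
t: 12.07
position: [0.6166, -0.1574, 0.1337]
eef_rot: [-0.151, 3.031, 0.009]
force: [25.3, 1.5, -8.1]
grip_width: 0.164
finger_force: 58.9
```

```bash
python3 look.py h11
```

```text
cassette in bed (kinematic) [ 0.0059 -0.0007  0.0012] [0.001  0.0199 0.0036] F [-25.9   0.9   5.7]
side window in tool-expected 32 [ 0.0161 -0.0116  0.0257] in bed [ 0.0226 -0.0122  0.0265]
```

Call:
drive_tool([
  [[0.002,0.0002,-0.0015],[0,0,0],1],
  [[0.004,0.0004,-0.003],[0,0,0],1],
  [[0.004,0.0004,-0.003],[0,0,0],1],
  [[0.004,0.0004,-0.003],[0,0,0],0.4],
  [[0.004,0.0004,-0.003],[0,0,0],0.2],
  [[0.004,0.0004,-0.003],[0,0,0],0],
  [[0.004,0.0004,-0.003],[0,0,0],0],
  [[0.004,0.0004,-0.003],[0,0,0],0],
])

```text
t: 12.83
position: [0.6086, -0.1579, 0.1287]
eef_rot: [-0.147, 3.055, 0.008]
force: [-0.3, -0.2, 0.1]
grip_width: 0.864
finger_force: 0.0
```

```bash
python3 - <<'E'
from h import *
s=robot.sense(); print((s["force"]@BED).round(1), "tool z in world",Rn.from_rotvec(s["eef_rot"]).as_matrix()[:,2].round(3))
E
```

```text
[ 0.3  0.2 -0. ] tool z in world [ 0.082  0.009 -0.997]
```

Call:
drive_tool([
  [[0.0,0,0.0],[0,0,0],0],
  [[0.006,0,0.015],[0,0,0],0],
  [[0.015,0.001,0.04],[0,0,0],0],
  [[0.03,0.002,0.075],[0,0,0],0],
  [[0.04,0.03,0.11],[0,0,0],0],
  [[0.04,0.07,0.13],[0,0,0],0],
  [[0.04,0.11,0.14],[0,0,0],0],
  [[0.03,0.15,0.15],[0,0,0],0],
])

```text
t: 13.5
position: [0.6423, -0.0137, 0.2795]
eef_rot: [-0.145, 3.05, 0.007]
force: [0.8, -0.3, -0.7]
grip_width: 0.999
finger_force: 0.0
```

Call:
drive_tool([
  [[0,0.04,0.01],[0,0,0],0],
  [[0,0.08,0.01],[0,0,0],0],
  [[-0.02,0.12,0.01],[0,0,0],0],
  [[-0.04,0.16,0.01],[0,0,0],0],
  [[-0.05,0.2,0.01],[0,0,0],0],
  [[-0.05,0.2,0.01],[0,0,0],0],
  [[-0.05,0.2,0.01],[0,0,0],0],
  [[-0.05,0.2,0.01],[0,0,0],0],
])

```text
t: 14.17
position: [0.5909, 0.1854, 0.2879]
eef_rot: [-0.149, 3.053, 0.006]
force: [-0.4, -0.3, 0.3]
grip_width: 0.996
finger_force: 0.0
```

```bash
python3 - <<'E'
from h import *
ims=[]
for cam in ("side","top"):
    im,d=optics.read_camera(cam); P=cloud(cam,d); hsv=cv2.cvtColor(im,cv2.COLOR_BGR2HSV); L=(P-BO)@BED
    box=(abs(L[...,0])<.13)&(abs(L[...,1])<.05)&(L[...,2]>.018)&(L[...,2]<.03)
    w=box&(hsv[...,1]<60)&(hsv[...,2]>100); print(cam,w.sum())
    if w.sum()>20:
        X=L[w]; print("white top",np.percentile(X,[1,50,99],axis=0).round(4)); f=np.linalg.lstsq(np.c_[X[:,:2],np.ones(len(X))],X[:,2],rcond=None)[0]; print(f.round(3))
    g=(hsv[...,0]>45)&(hsv[...,0]<80)&(hsv[...,1]>100)&(abs(L[...,1])<.05)&(abs(L[...,0]+.03)<.08)&(L[...,2]>.045)
    if g.any(): print("rib",g.sum(),np.percentile(L[g],[1,50,99],axis=0).round(4))
    ims.append(im[110:250,230:410] if cam=="side" else im[150:290,270:450])
    for n in ("saline","jar","bowl"):
        r=optics.silhouettes(cam,n)
        if r: m=r[0]["pixels"]&(d>0); print(n,r[0]["box"],np.median(P[m],0).round(3))
cv2.imwrite("pics/f.png",cv2.resize(np.hstack(ims),None,fx=2.2,fy=2.2))
E
```

```text
side 202
white top [[-0.0715 -0.0373  0.0183]
 [-0.0091 -0.0227  0.0229]
 [ 0.0694  0.0292  0.0268]]
[-0.015  0.     0.023]
rib 66 [[-0.0485 -0.0134  0.0453]
 [-0.0235 -0.0086  0.0544]
 [-0.0014  0.0046  0.0603]]
saline [176.9, 307.3, 38.7, 59.0] [0.629 0.477 0.1  ]
jar [241.3, 218.6, 17.3, 22.5] [0.65  0.028 0.037]
bowl [289.0, 142.4, 34.1, 17.1] [ 0.588 -0.477  0.035]
top 446
white top [[-0.0728 -0.0339  0.0194]
 [-0.0187 -0.0163  0.0244]
 [ 0.0654  0.0291  0.0282]]
[-0.007  0.006  0.024]
rib 95 [[-0.0494 -0.0098  0.0458]
 [-0.0215 -0.0025  0.0578]
 [-0.0024  0.0049  0.0615]]
saline [106.6, 192.0, 12.6, 19.2] [0.627 0.466 0.123]
jar [269.8, 183.1, 16.5, 19.2] [0.65  0.014 0.048]
bowl [416.4, 193.0, 44.9, 41.9] [ 0.57  -0.459  0.019]
```

View pics/f.png

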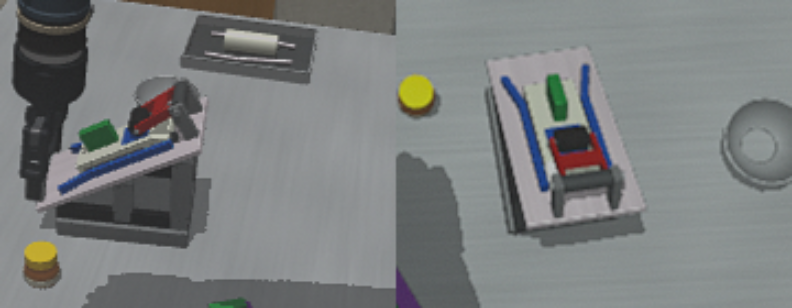

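```bash
python3 -c "
from h import *
print(ticket.hand_in())"
```

```text
the job is handed in; nothing more can be done
None
```

The white cassette is loaded: I pushed it up the bed until the push force rose to about 26 N with it no longer advancing, which I took as home against the stops. In the last camera check it lies flat under the finger's roller with the gripper clear and the bottle, jar and bowl unmoved. I handed the job in at about 15 s; no verdict came back.

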